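# Tip a standing packing block down into its rest and push it home

### The arm

A 6-joint arm with a two-finger parallel gripper is mounted at the origin on a cart in front of the work surface, level with it; the furniture and walls round the work are solid. World frame = base frame: x ahead of the robot, y to its left, z up, the work surface at z = 0. Lengths are in mm, angles in rad, forces in N, time in s.
With the tool pointing down it reaches from about 300 to 875 mm from the base axis. Payload 6.4 kg.
Tool frame: the origin (TCP) lies on the centre line of the jaws, within the pads' length; the fingertips stand 19 mm ahead of it and the grasp point (between the pads) is the TCP; z points along the fingers, y is the line along which they close (so a half turn about z gives the same grasp; the last joint's range is limited). The gripper opens to 85 mm and grips with 20 to 120 N. Pads are 22 mm wide; open, the fingers measure 114 mm over their backs; the gripper's body (76 mm by 85 mm) begins 54 mm behind the grasp point. The pads swing forward as they close: fully open they stand 13 mm farther back than shut.
Start: joints at [0.966, 0.181, 1.607, -0, 1.354, -0.206], TCP at [223.27, 529.898, 250.288] pointing down, gripper open.
Joint ranges: [-2.99, 2.99], [-0.89, 2.07], [0.3, 2.58], [-1.14, 4.28], [0, 2.63], [-3.12, 3.12]. Speed limits (rad/s): [2.57, 2.57, 3.01, 3.14, 3.14, 3.14].

### API

Orientations are given as a rotation vector (axis times angle).
In Python, from cell import * gives the robot as it stands.
- The arm moves only by the shell command python3 -m inch 'ROWS'. ROWS is JSON, a list of rows, each a list of 3 entries, a list of its own where there are three numbers: the turn, a rotation vector about the tool's x, y, z in degrees, then the shift along the tool's x, y, z in cm, then the closure, from -1 (fully open) to 1 (shut). In form: [[[rx, ry, rz], [tx, ty, tz], grip], ...]. A call has 1 to 12 rows; each row is the pose to reach, as a shift and turn from the pose commanded when the call began, along the tool's axes at that moment; what a row does not reach only later rows make up. A row lasts 1/12 s, in which the tool goes at most 41.7 mm and 7.16 degrees, less where a joint would pass 70% of its speed; a pose out of reach is approached as far as the arm can. A call with a gripper value outside its range is refused whole. The fingers move at their own pace and stop on an object; the grip force is fixed at half the most. Time passes only in rows, so rows that repeat a pose let the fingers close. It gives the time, the measured TCP pose, the force, the opening and the grip force at its end, in the units of the state.
- get_obs(): the state, without advancing time (a new reading comes with each control period).
- get_image(name): name is "scene" or "top" or "wrist"; returns the picture (420x560x3 uint8, blue, green, red); there is no depth.
- camera_params(name): a dict with "mtx" (3x3 intrinsics, pixels), "R" (3x3) and "t" (3): a world point X has camera coordinates R X + t. Camera axes: x right, y down, z forward; pixel columns grow to the right and rows downward; lengths in mm; the calibration is good to about 2 mm. A picture is of the moment at which its call begins: read the wrist's pose just before it. camera_params takes no time and is no camera call; for the wrist camera it gives the pose at the moment of the call.
- hand_in(): hands the job in; it is judged then, once.
The state is a dict: "time": time; "qpos": joint angles; "qvel": joint speeds; "effort": joint torques, N m; "tcp_pos": TCP position; "eef_rot": TCP orientation; "contact_force": force on the tool from outside, world axes, zero at the start; "moment": the same for the moment, N m; "opening": finger opening in mm; "finger_force": force on a finger pad.
Only numpy, scipy, OpenCV 4.12 (cv2) and the standard library are available. Lean on these libraries where they do the work, as an engineer would, in place of code of your own. Each camera call takes 0.05 s, during which the arm holds its last target. There are 200 camera calls.

### The job

A tall wooden block stands on end in the channel of the block rest. Push it over with the fingertips so that it falls lying down along the channel with its top end towards the upright end stop, then push it along the channel until that end is fully home against the stop. Only push it: do not lift or carry it, and leave the two other blocks and the tin beside the rest as they stand.

Things in the scene. Friction and masses are not known exactly. Their poses are not given: they have to be found in the camera images.
- block_rest: Block rest fixed to the bench, turned differently each run. Aluminium plate 280 x 90 x 6 mm (own x, y); on it two black rails 12 mm wide, tops 18 mm above the bench, leave a channel 52 mm wide along x from -140 (open) to +120 mm, ended at +x by a dark steel stop 76 mm wide, 20 mm thick, top 34 mm above the bench. Origin: centre of the underside, at bench height; +x towards the stop.
- stop_face (a point): Centre of the end stop's inner face, that the block must meet: 120 mm along +x from the rest's origin, 20 mm above the bench.
- tall_block: The hardwood block standing in the channel, loose, 36 x 45 x 112 mm (own x, y, z), about 0.13 kg. At the start it stands on the plate (top 118 mm above the bench), centred in the channel 50 to 90 mm on the -x side of the rest's origin, its x within 2 degrees of the rest's x. Origin: centre of its foot face; z runs from foot to head. Lying in the channel it reaches from 6 to 42 mm above the bench.
- foot (a point): Centre of the tall block's foot face (36 x 45 mm). Once the block lies, this end is the one to push on.
- head (a point): Centre of the tall block's head face (top when standing); this face must meet the stop. Pushed near the head the block tips about its foot edge rather than sliding, and falls over once the head has moved about 36 mm; it then lies some 20 to 90 mm short of the stop.
- block_center (a point): Centre of the tall block's volume.
- foot_edge_a (a point): Middle of the foot's edge on the block's +x side.
- foot_edge_b (a point): Middle of the foot's edge on the block's -x side.
- head_edge_a (a point): Middle of the head's edge on the block's +x side.
- head_edge_b (a point): Middle of the head's edge on the block's -x side.
- thick_block: Bystander: thick hardwood block 50 x 50 x 85 mm standing on the bench 110 to 150 mm to one side of the rest's centre line. Origin at the centre of its underside.
- thin_block: Bystander: thin hardwood block 28 x 25 x 88 mm standing on the bench 110 to 150 mm to one side of the rest's centre line. Origin at the centre of its underside.
- low_tin: Bystander: low round tin, 72 mm across, 40 mm high, on the bench 110 to 150 mm to one side of the rest's centre line. Origin at the centre of its underside.
Mind the look-alikes: they are no part of the job. What is shaped like the tall_block but purple or yellow is not meant.

How it is judged:
By the outcome, as a careful person would: the job done as asked, in the order asked, and still so for the second after the job is handed in, with the robot touching nothing.
It also fails if it takes over 37 s, if anything falls off the work surface, if the arm or the gripper's body presses on something with over 40 N, if the wrist force passes 120 N, or if a joint passes its speed limit or range.

## Working session

There is one attempt and no reset: what is moved stays moved. The work goes in short steps, Python scripts to look and compute and a shell command to move; the robot and the scene stay as the last step left them, time stands still between calls to the robot, and variables do not carry over. Pictures are saved under pics/ and viewed, at most 10 in all, crops included, and the job is handed in when it is done.

```bash
mkdir -p pics; ls; python3 - <<'E'
from cell import *
import cv2
o=get_obs();print({k:o[k] for k in('time','tcp_pos','eef_rot','opening')})
for n in('top','scene'):
    cv2.imwrite(f'pics/{n}0.png',get_image(n)); p=camera_params(n);print(n,p)
E
```

```text
pics
{'time': 0.0, 'tcp_pos': array([222.93956456, 529.4430387 , 249.35933938]), 'eef_rot': array([-6.22115447e-01, -3.07862641e+00,  2.58411426e-03]), 'opening': 85.72051985563523}
top {'mtx': array([[533.26391898,   0.        , 276.51253075],
       [  0.        , 533.26391898, 206.56649955],
       [  0.        ,   0.        ,   1.        ]]), 'R': array([[-0.0175372 , -0.9998374 , -0.0041975 ],
       [-0.99511858,  0.01786189, -0.09705654],
       [ 0.09711573,  0.00247491, -0.99527002]]), 't': array([  50.12661324,  561.75187134, 1232.64500806])}
scene {'mtx': array([[437.09189357,   0.        , 280.8134592 ],
       [  0.        , 437.09189357, 206.86308401],
       [  0.        ,   0.        ,   1.        ]]), 'R': array([[ 0.82109876, -0.57070076, -0.00987215],
       [-0.28812066, -0.39948063, -0.87028829],
       [ 0.49273046,  0.71743701, -0.49244373]]), 't': array([-458.82515541,  258.46277937,  602.33378399])}
```

View pics/top0.png

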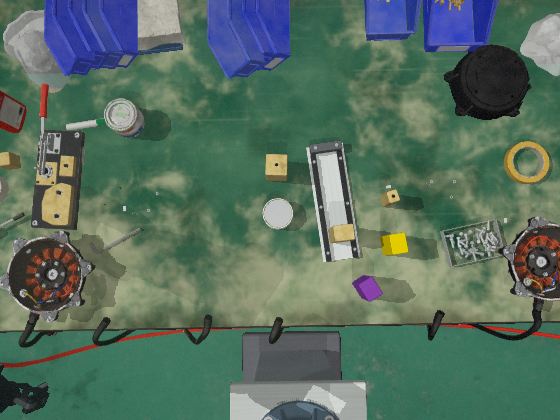

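View pics/scene0.png

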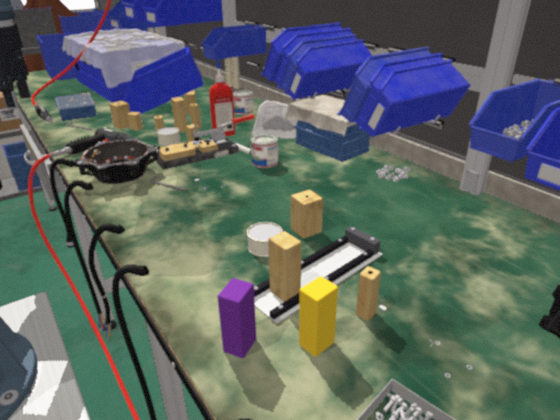

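Top view, candidates for the tall block: wood block in the channel (343,233), which fits the description. Rejected: purple (367,288), yellow (395,243), thick block (277,167), thin block (391,198), and the tin (278,213). The dark stop is at (325,147), so the fall direction is mostly world +x and slightly +y. Next is a close crop.

```bash
python3 - <<'E'
import cv2
a=cv2.imread('pics/top0.png')[130:275,260:420]
cv2.imwrite('pics/crop0.png',cv2.resize(a,None,fx=4,fy=4,interpolation=cv2.INTER_CUBIC))
E
cat > h.py <<'E'
from cell import *
import numpy as np, cv2
def ray(n,uv,z,p=None):
    "pixels to world points on the plane at height z"
    p=p or camera_params(n); uv=np.asarray(uv,float).reshape(-1,2)
    d=(p['R'].T@np.linalg.inv(p['mtx'])@np.c_[uv,np.ones(len(uv))].T).T
    c=-p['R'].T@p['t']; return c+d*((z-c[2])/d[:,2])[:,None]
E
```

```text
(no output)
```

View pics/crop0.png

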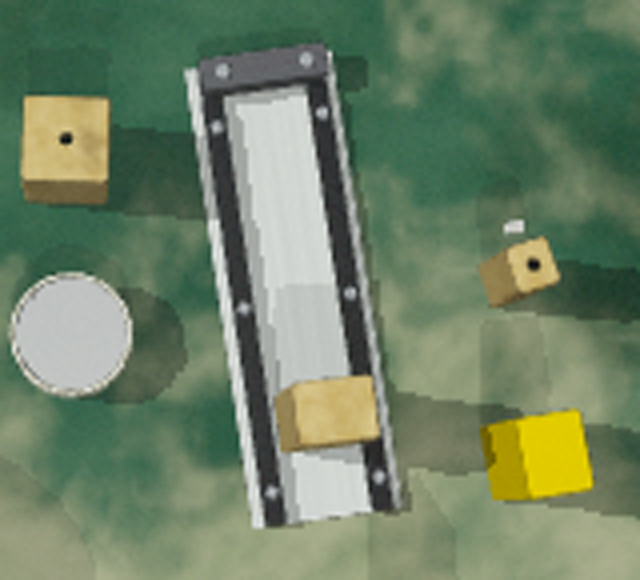

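The crop confirms the unpainted block: its head face has crop corners (297,384), (373,376), (379,437) and (303,447). The rail screws and the stop at (265,67) give the rest's axis.

```bash
python3 - <<'E'
from h import *
from scipy.spatial.transform import Rotation as Ro
f=lambda L:np.array(L,float)/4+[260-.375,130-.375]
s=ray('top',f([(217,127),(243,308),(272,492),(321,113),(349,293),(378,477)]),18)
ax=(s[2]-s[0]+s[5]-s[3])[:2]; ax=-ax/np.linalg.norm(ax); print('axis deg',np.degrees(np.arctan2(ax[1],ax[0])))
n=np.array([-ax[1],ax[0]])
mid=s[:,:2].mean(0)
ends=ray('top',f([(254,528),(405,508)]),6)[:,:2]
st=ray('top',f([(204,92),(329,78)]),18)[:,:2]; st2=ray('top',f([(200,60),(328,45)]),34)[:,:2]
print('screw u,v',((s[:,:2]-mid)@np.c_[ax,n]).round(1).tolist(),'ends',((ends-mid)@ax),'stop inner(base)',(st-mid)@ax,'stop outer top',(st2-mid)@ax)
c=ray('top',f([(297,384),(373,376),(379,437),(303,447)]),118)[:,:2]
print('mid',mid,'block top',c.mean(0),'uv',((c-mid)@np.c_[ax,n]).round(1).tolist(),((c.mean(0)-mid)@np.c_[ax,n]))
g=lambda L,z:ray('top',f(L),z)[:,:2]
for nm,L,z in(('yellow',[(487,425),(579,410),(592,485),(500,500)],112),('purple',[],0),('thick',[(65,147)],85),('thin',[(534,265)],88),('tin',[(72,334)],40)):
    if L: q=g(L,z);print(nm,q.mean(0),((q-mid)@np.c_[ax,n]).round(0).tolist())
o=get_obs();R=Ro.from_rotvec(o['eef_rot']).as_matrix();print(R.round(3))
E
```

```text
axis deg 7.097409001046792
screw u,v [[110.3, 31.4], [0.2, 32.2], [-110.1, 31.5], [109.8, -31.7], [0.1, -31.6], [-110.2, -31.8]] ends [-129.72430292 -130.67550523] stop inner(base) [132.4335451  130.23027072] stop outer top [148.81572863 146.98944877]
mid [565.28406945 -96.14035649] block top [ 494.55061018 -106.51201676] uv [[-53.8, 18.3], [-55.3, -23.4], [-88.6, -21.5], [-88.2, 20.3]] [-71.4729531   -1.55260183]
yellow [ 468.84220099 -216.62253269] [[-90.0, -82.0], [-89.0, -133.0], [-131.0, -133.0], [-132.0, -82.0]]
thick [648.6625637   39.84853022] [[100.0, 125.0]]
thin [ 576.11001437 -222.8949362 ] [[-5.0, -127.0]]
tin [545.88577615  37.79232707] [[-3.0, 135.0]]
[[-0.922  0.388 -0.001]
 [ 0.388  0.922 -0.001]
 [ 0.    -0.002 -1.   ]]
```

Rest origin is about (575,-95), axis at 7.1°. The block's centre is at u=-81, its back face at about -99.5. Plan: shut the fingers, stand behind the block at u=-140, and tip it with the fingertips at about z=105.

```bash
python3 -m inch '[[[0,0,-30],[-44.5,-50.8,0],1],[[0,0,-30],[-44.5,-50.8,0],1],[[0,0,-30],[-44.5,-50.8,0],1],[[0,0,-30],[-44.5,-50.8,0],1],[[0,0,-30],[-44.5,-50.8,0],1],[[0,0,-30],[-44.5,-50.8,0],1],[[0,0,-30],[-44.5,-50.8,0],1],[[0,0,-30],[-44.5,-50.8,0],1],[[0,0,-30],[-44.5,-50.8,0],1],[[0,0,-30],[-44.5,-50.8,0],1],[[0,0,-30],[-44.5,-50.8,0],1],[[0,0,-30],[-44.5,-50.8,0],1]]'
cat >> h.py <<'E'
from scipy.spatial.transform import Rotation as Ro
A=np.radians(7.1); AX=np.array([np.cos(A),np.sin(A)]); N=np.array([-AX[1],AX[0]]); O=np.array([575.2,-94.9])
def st(u=None,v=0,z=None):
    "where the TCP is in the rest's frame; shift (cm, tool axes) to rest point u,v,z with the tool y across the rest"
    o=get_obs(); R=Ro.from_rotvec(o['eef_rot']).as_matrix(); p=o['tcp_pos']
    print('t',round(o['time'],2),'uvz',(np.r_[(p[:2]-O)@np.c_[AX,N],p[2]]).round(1),'F',np.round(o['contact_force'],1),'open',round(o['opening'],1))
    want=np.c_[np.r_[-AX,0],np.r_[-N*-1*1,0]*1,[0,0,-1]]
    want[:,1]=np.cross(want[:,2],want[:,0])
    if u is not None: print('shift cm',(R.T@(np.r_[O+u*AX+v*N,z]-p)/10).round(2))
    print('turn deg',np.degrees(Ro.from_matrix(R.T@want).as_rotvec()).round(1))
E
python3 -c "
from h import *
st(-140,0,125)"
```

```text
time: 1.1
tcp_pos: [377.3, 64.2, 250.4]
eef_rot: [-0.196, 3.135, -0.0]
contact_force: [1.1, 0.7, 1.0]
opening: -0.0
finger_force: 0.0
t 1.1 uvz [-176.7  182.3  250.4] F [1.1 0.7 1. ] open -0.0
shift cm [ -3.65 -18.24  12.54]
turn deg [-0.   0.   0.1]
```

```bash
python3 -m inch '[[[0,0,0],[-3.6,-18.2,0],1],[[0,0,0],[-3.6,-18.2,0],1],[[0,0,0],[-3.6,-18.2,0],1],[[0,0,0],[-3.6,-18.2,0],1],[[0,0,0],[-3.6,-18.2,0],1],[[0,0,0],[-3.6,-18.2,0],1],[[0,0,0],[-3.6,-18.2,12.5],1],[[0,0,0],[-3.6,-18.2,12.5],1],[[0,0,0],[-3.6,-18.2,12.5],1],[[0,0,0],[-3.6,-18.2,12.5],1],[[0,0,0],[-3.6,-18.2,12.5],1],[[0,0,0],[-3.6,-18.2,12.5],1]]'
python3 - <<'E'
from h import *
st(-110,0,125)
a=get_image('scene');b=get_image('wrist')
cv2.imwrite('pics/s1.png',np.hstack([cv2.resize(a[180:380,180:420],None,fx=1.6,fy=1.6),cv2.resize(b,None,fx=.7,fy=.7)[:320]][:1]+[np.pad(cv2.resize(b,None,fx=.7,fy=.7),((0,320-294),(0,0),(0,0)))]))
E
```

```text
time: 2.1
tcp_pos: [436.8, -110.0, 127.3]
eef_rot: [-0.197, 3.134, -0.002]
contact_force: [-0.3, 0.0, 1.2]
opening: 0.4
finger_force: 0.0
t 2.1 uvz [-139.2    2.1  127.3] F [-0.3  0.   1.2] open 0.4
shift cm [-2.92 -0.21  0.23]
turn deg [-0.1  0.1  0.1]
```

View pics/s1.png

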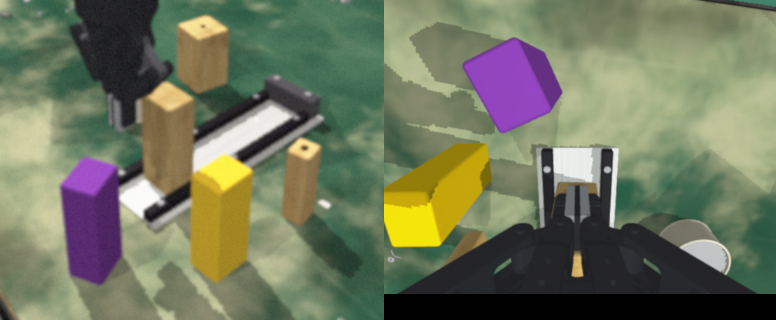

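The fingers stand shut just behind the block: tips at about (578,190) in the wrist half of the picture, centred across the channel. The bystanders are untouched. Now a gentle push at the head.

```bash
python3 -m inch '[[[0,0,0],[-1.5,-0.3,0.2],1],[[0,0,0],[-2.7,-0.3,0.2],1],[[0,0,0],[-3.2,-0.3,0.2],1],[[0,0,0],[-3.6,-0.3,0.2],1],[[0,0,0],[-4.1,-0.3,0.2],1],[[0,0,0],[-4.5,-0.3,0.2],1],[[0,0,0],[-5.0,-0.3,0.2],1],[[0,0,0],[-5.4,-0.3,0.2],1],[[0,0,0],[-5.9,-0.3,0.2],1],[[0,0,0],[-6.3,-0.3,0.2],1],[[0,0,0],[-6.8,-0.3,0.2],1],[[0,0,0],[-7.2,-0.3,0.2],1]]'
python3 - <<'E'
from h import *
st(-110,0,125)
a=get_image('scene');b=get_image('top')
cv2.imwrite('pics/s2.png',np.hstack([cv2.resize(a[180:380,180:420],(384,320)),cv2.resize(b[120:280,240:432],(384,320))]))
E
```

```text
time: 3.2
tcp_pos: [508.1, -103.9, 123.3]
eef_rot: [0.196, -3.135, -0.0]
contact_force: [0.9, 0.1, 0.1]
opening: -0.1
finger_force: 0.0
t 3.2 uvz [-67.7  -0.6 123.3] F [0.9 0.1 0.1] open -0.1
shift cm [ 4.23  0.07 -0.17]
turn deg [ 0.  -0.   0.1]
```

View pics/s2.png

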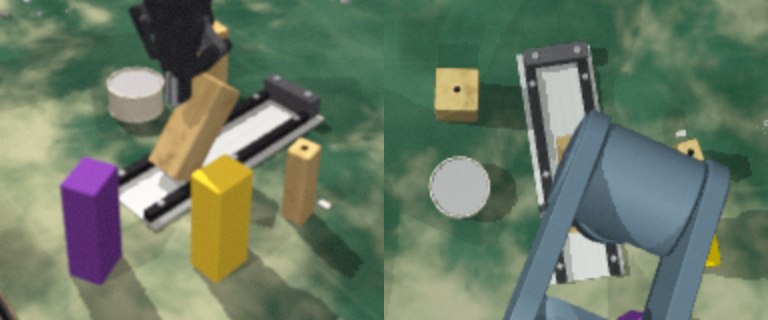

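The block is past its balance point and falling along the channel towards the stop, seen at (195,130). I'll back off and let it settle, then look from above.

```bash
python3 -m inch '[[[0,0,0],[2,0,0],1],[[0,0,0],[5,0,0],1],[[0,0,0],[6,0,0],1],[[0,0,0],[6,0,0],1],[[0,0,0],[6,0,0],1],[[0,0,0],[6,0,0],1],[[0,0,0],[6,0,0],1],[[0,0,0],[6,0,0],1]]'
python3 - <<'E'
from h import *
st(-85,0,34)
a=get_image('scene');b=get_image('top')
cv2.imwrite('pics/s3.png',np.hstack([cv2.resize(a[180:380,180:420],(384,320)),cv2.resize(b[130:270,320-55:376],(408,514))[:320] if 0 else cv2.resize(b[130:270,270:400],(390,320))]))
E
```

```text
time: 3.97
tcp_pos: [448.9, -111.5, 123.5]
eef_rot: [-0.197, 3.135, -0.0]
contact_force: [-0.3, 0.0, -0.1]
opening: -0.0
finger_force: 0.0
t 3.97 uvz [-127.4   -0.9  123.5] F [-0.3  0.  -0.1] open -0.0
shift cm [-4.23  0.09  8.95]
turn deg [-0.   0.   0.1]
```

View pics/s3.png

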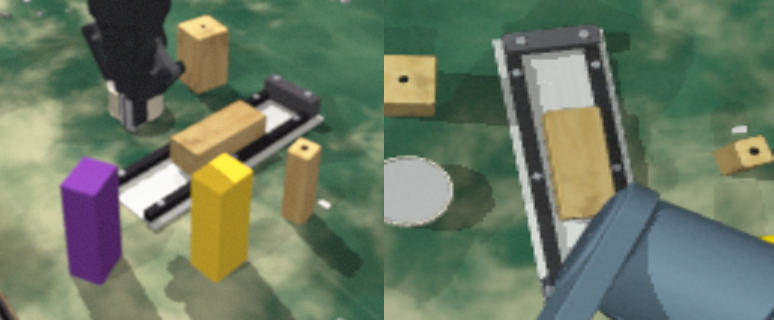

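The block lies flat in the channel: head edge (545,112)–(603,107), foot edge (560,219)–(613,213), with a gap to the stop. I'll compute its ends.

```bash
python3 - <<'E'
from h import *
L=np.array([(545,112),(603,107),(560,219),(613,213)],float)
px=np.c_[(L[:,0]-384)/3+270-.33,L[:,1]*140/320+130-.3]
print(((ray('top',px,42)[:,:2]-O)@np.c_[AX,N]).round(1))
E
```

```text
[[ 52.2  17.7]
 [ 50.9 -28. ]
 [-58.2  22.6]
 [-57.9 -19. ]]
```

```bash
python3 -m inch '[[[0,0,0],[-2.7,0,3],1],[[0,0,0],[-2.7,0,6],1],[[0,0,0],[-2.7,0,8],1],[[0,0,0],[-2.7,0,9],1],[[0,0,0],[-2.7,0,9],1],[[0,0,0],[-2.7,0,9],1]]'
python3 -c "
from h import *
st(-20,-1,34)"
```

```text
time: 4.57
tcp_pos: [474.9, -108.0, 33.4]
eef_rot: [0.196, -3.135, -0.001]
contact_force: [-0.1, -0.4, 0.3]
opening: 0.1
finger_force: 0.0
t 4.57 uvz [-101.2   -0.6   33.4] F [-0.1 -0.4  0.3] open 0.1
shift cm [-8.12 -0.05 -0.07]
turn deg [ 0.  -0.   0.1]
```

No contact so far. First part of the push goes slowly to u≈-25.

```bash
python3 -m inch '[[[0,0,0],[-1,0,0],1],[[0,0,0],[-2,0,0],1],[[0,0,0],[-2.6,0,0],1],[[0,0,0],[-3.1,0,0],1],[[0,0,0],[-3.6,0,0],1],[[0,0,0],[-4.2,0,0],1],[[0,0,0],[-4.8,0,0],1],[[0,0,0],[-5.4,0,0],1],[[0,0,0],[-6,0,0],1],[[0,0,0],[-6.6,0,0],1],[[0,0,0],[-7.2,0,0],1],[[0,0,0],[-7.6,0,0],1]]'
python3 - <<'E'
from h import *
st(-3,-1,34)
b=get_image('top');a=get_image('scene')
cv2.imwrite('pics/s4.png',np.hstack([cv2.resize(a[200:340,230:400],(388,320)),cv2.resize(b[130:270,270:400],(390,320))]))
E
```

```text
time: 5.57
tcp_pos: [551.1, -98.6, 33.4]
eef_rot: [-0.196, 3.135, -0.0]
contact_force: [-2.1, -0.2, 0.9]
opening: 0.7
finger_force: 0.5
t 5.57 uvz [-24.4  -0.7  33.4] F [-2.1 -0.2  0.9] open 0.7
shift cm [-2.14 -0.04 -0.06]
turn deg [-0.   0.   0.1]
```

View pics/s4.png

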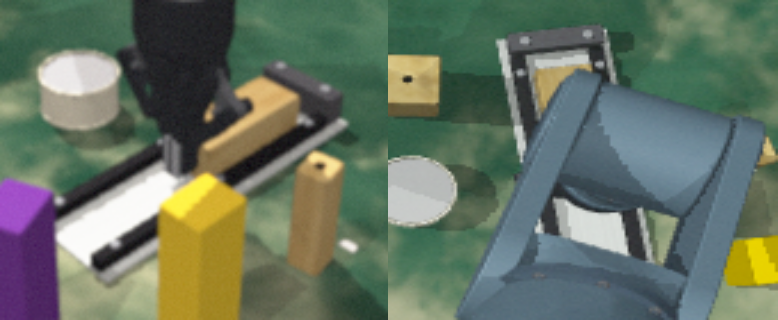

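The block is sliding with about 2 N of force; its head edge at (562,68) is still about 15–20 mm short of the stop. I'll go on in small steps and watch the force.

```bash
python3 -m inch '[[[0,0,0],[-0.4,0,0],1],[[0,0,0],[-0.8,0,0],1],[[0,0,0],[-1.1,0,0],1],[[0,0,0],[-1.3,0,0],1],[[0,0,0],[-1.5,0,0],1],[[0,0,0],[-1.6,0,0],1]]'; python3 -c "
from h import *
st()"
```

```text
time: 6.17
tcp_pos: [566.4, -96.6, 33.4]
eef_rot: [-0.196, 3.135, -0.0]
contact_force: [-1.1, 0.0, 0.3]
opening: 0.1
finger_force: 0.5
t 6.17 uvz [-8.9 -0.6 33.4] F [-1.1  0.   0.3] open 0.1
turn deg [-0.   0.   0.1]
```

```bash
python3 -m inch '[[[0,0,0],[-0.15,0,0],1],[[0,0,0],[-0.3,0,0],1],[[0,0,0],[-0.4,0,0],1],[[0,0,0],[-0.5,0,0],1],[[0,0,0],[-0.6,0,0],1],[[0,0,0],[-0.6,0,0],1]]'; python3 -c "
from h import *
st()"
```

```text
time: 6.67
tcp_pos: [572.4, -95.9, 33.4]
eef_rot: [-0.196, 3.135, -0.0]
contact_force: [0.3, 0.8, -0.3]
opening: 0.2
finger_force: 0.0
t 6.67 uvz [-2.9 -0.6 33.4] F [ 0.3  0.8 -0.3] open 0.2
turn deg [-0.   0.   0.1]
```

```bash
for i in 1 ; do python3 -m inch '[[[0,0,0],[-0.1,0,0],1],[[0,0,0],[-0.2,0,0],1],[[0,0,0],[-0.3,0,0],1],[[0,0,0],[-0.3,0,0],1]]'; done; python3 - <<'E'
from h import *
st()
b=get_image('top');a=get_image('scene')
cv2.imwrite('pics/s5.png',np.hstack([cv2.resize(a[200:300,270:390],(384,320),interpolation=cv2.INTER_CUBIC),cv2.resize(b[130:200,300:370],(320,320),interpolation=cv2.INTER_CUBIC)]))
E
```

```text
time: 7.0
tcp_pos: [572.5, -95.7, 33.0]
eef_rot: [0.196, -3.129, -0.001]
contact_force: [-12.1, -2.2, 8.2]
opening: 0.1
finger_force: 6.0
t 7.0 uvz [-2.7 -0.5 33. ] F [-12.1  -2.2   8.2] open 0.1
turn deg [ 0.1 -0.3  0.1]
```

View pics/s5.png

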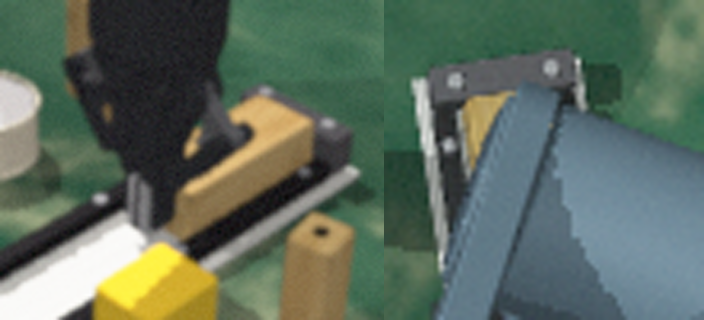

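Contact: the arm stalls at 12 N, and the block's head meets the stop at (485,95). I'll press slightly more to square it, back straight off, lift, then check.

```bash
python3 -m inch '[[[0,0,0],[-0.1,0,0],1],[[0,0,0],[-0.2,0,0],1],[[0,0,0],[-0.2,0,0],1]]'; python3 -m inch '[[[0,0,0],[0.3,0,0],1],[[0,0,0],[1,0,0],1],[[0,0,0],[3,0,0],1],[[0,0,0],[4,0,0],1],[[0,0,0],[4,0,-4],1],[[0,0,0],[5,0,-8],1],[[0,0,0],[8,0,-12],1],[[0,0,0],[12,0,-16],1],[[0,0,0],[16,0,-18],1],[[0,0,0],[19,0,-18],1],[[0,0,0],[19,0,-18],1],[[0,0,0],[19,0,-18],1]]'; python3 - <<'E'
from h import *
st()
b=get_image('top');a=get_image('scene')
cv2.imwrite('pics/s6.png',np.hstack([cv2.resize(a[190:340,210:390],(384,320),interpolation=cv2.INTER_CUBIC),cv2.resize(b[130:230,300:370],(336,480),interpolation=cv2.INTER_CUBIC)[:320]]))
cv2.imwrite('pics/top_end.png',b)
E
```

```text
time: 7.35
tcp_pos: [572.6, -95.6, 32.7]
eef_rot: [0.196, -3.125, -0.002]
contact_force: [-19.4, -4.3, 12.7]
opening: 0.2
finger_force: 9.8
time: 8.35
tcp_pos: [387.2, -119.2, 214.7]
eef_rot: [-0.193, 3.133, -0.004]
contact_force: [1.0, -0.0, 0.3]
opening: 0.2
finger_force: 0.0
t 8.35 uvz [-189.6   -0.9  214.7] F [ 1.  -0.   0.3] open 0.2
turn deg [-0.1  0.1 -0. ]
```

View pics/s6.png

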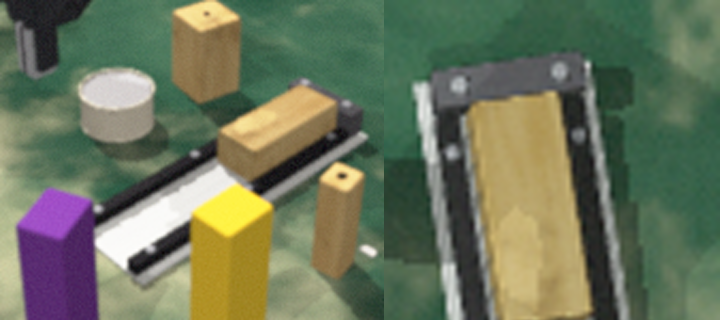

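The block lies flat with its head edge (468,105)–(560,92) against the stop along its full width. The bystanders stand where they were and the robot is clear of everything.

```bash
python3 -c "
from cell import *
print(hand_in())"
```

```text
the job is handed in; nothing more can be done
None
```

The tall block was tipped over along the channel and pushed head-first against the stop (19 N at the wrist at the end); the other blocks and the tin were left as they stood, and the job was handed in at about 8.5 s.

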